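# Load a round loaf into the bread slicer

## Robot

A 7-joint arm with a two-finger parallel gripper is mounted at the origin on the work surface. World frame = base frame: x ahead of the robot, y to its left, z up, the work surface at z = 0. Lengths are in m, angles in rad, forces in N, time in s.
With the tool pointing down it reaches from about 0.4 to 0.85 m from the base axis. Payload 10.4 kg.
Tool frame: the origin (TCP) lies between the finger pads; the fingertips stand 25 mm ahead of it and the grasp point (between the pads) lies 6 mm ahead of it; z points along the fingers, y is the direction in which the jaws open and shut (so a half turn about z gives the same grasp; the last joint's range is limited). The gripper opens to 85 mm and grips with 20 to 120 N. Pads are 22 mm wide; open, the fingers measure 114 mm over their backs; the gripper's body (76 mm by 85 mm) begins 54 mm behind the grasp point. The pads swing forward as they close: fully open they stand 13 mm farther back than shut.
Start: joints at [1.166, 0.332, -0.065, 1.46, 0.022, 1.35, -0.088], TCP at [0.233, -0.58, 0.226] pointing down, gripper open.
Joint ranges: [-2.6, 2.6], [-0.5, 2.12], [-1.47, 1.34], [0.16, 2.42], [-1.27, 4.41], [0.06, 2.06], [-2.6, 2.6]. Speed limits (rad/s): [2.22, 2.22, 2.79, 2.79, 3.14, 3.14, 3.14].

## Interface

Orientations are given as a unit quaternion [w, x, y, z].
In Python, from workcell import sensors, snapshot, get_calibration, robot, regions_of, place_of gives the robot as it stands.
- The arm moves only by the tool jog_arm, never from a script. Its arguments are lists of equal length, an entry for each row: "fingers": the opening in per cent of the stroke, from 0 (shut) to 100 (fully open); "translation": the shift along the tool's x, y, z in cm, a list of three; "rot": the turn, a rotation vector about the tool's x, y, z in rad, a list of three. A call has exactly 8 rows; each row shifts and turns the pose as measured when the row begins, along the tool's axes as they then stand; what a row does not reach is not made up. A row lasts 1/8 s, in which the tool goes at most 62.5 mm and 10.7 degrees, less where a joint would pass 70% of its speed; a pose out of reach is approached as far as the arm can. A call is refused whole if a number of a shift passes 6.25 or a number of a turn 0.188, either way. A call with a gripper value outside its range is refused whole. The fingers move at their own pace and stop on an object; the grip force is fixed at half the most. Time passes only in rows, so rows that do not move let the fingers close, or fill a call up. It gives the time, the measured TCP pose, the force and the opening at its end, in the units of the state.
- sensors.state(): the state, without advancing time (a new reading comes with each control period).
- snapshot(name): name is "scene" or "top" or "wrist"; returns (picture, depth): 384x512x3 uint8, red, green, blue; 384x512 float32, m along the optical axis (not along the pixel's ray), 0 where there is no reading.
- get_calibration(name): a dict with "intrinsics" (3x3 intrinsics, pixels), "view" (4x4, takes a point from world to camera coordinates); the wrist camera has in their place "mount" (4x4, takes a point from camera to tool coordinates, whose origin is the TCP and whose axes are the flange's). Camera axes: x right, y down, z forward; pixel columns grow to the right and rows downward; lengths in m; the calibration is good to about 2 mm. A picture is of the moment at which its call begins: read the wrist's pose just before it. get_calibration takes no time and is no camera call.
- robot.sign_off(): hands the job in, once; it reports no verdict.
Trained networks look in the newest picture that a camera, given by its name, has taken for a name from the list of things; names that differ only in an ending like _2 or _b are one class to them, and where a whole thing is asked for, a point or a joint stands for the part that bears it (a point fixed in the world has none). Each returns a list of dicts, best first, with "score" (0 to 1); they miss things now and then, are a little off and sometimes report something else, mostly with a low value. They report only what shows in the picture. A call takes as long as a camera call.
- regions_of(camera, name): "region" (384x512 bool, what is visible of it).
- place_of(camera, name): "at" ([x, y, z] in m, in world coordinates, good to about 4 mm: a listed point, or the origin of a listed thing).
The state is a dict: "time_s": time; "q": joint angles; "qd": joint speeds; "tau": joint torques, N m; "position": TCP position; "eef_rot": TCP orientation; "wrist_force": force on the tool from outside, world axes, zero at the start; "wrist_torque": the same for the moment, N m; "width": opening from 0.0 (shut) to 1.0 (fully open).
Only numpy, scipy, OpenCV 4.12 (cv2) and the standard library are available. Lean on these libraries where they do the work, as an engineer would, in place of code of your own. Each camera call takes 0.05 s, during which the arm holds its last target. There are 200 camera calls.

## Task

Load the round loaf into the slicer: slide it sideways until it lies against the carriage wall, then push it along the wall, keeping it against the wall, until it bears on the gauge plate. Then swing the end grip over and lower it, without letting it drop, until its toothed plate rests on the loaf. The crust dents easily, so use only a light hand throughout, and leave the other things on the bench and slicer as they are.

Things in the scene. Friction and masses are not known exactly. Their poses are not given: they have to be found in the camera images.
- slicer: Bench bread slicer, bolted down. Origin at bench height (z 0) straight below the inner corner of carriage wall and gauge plate; x points away from the wall across the carriage, y along the wall away from the gauge plate, z up. Carriage table: flat steel, top 45 mm above the bench, x 0 to 190, y 4 to 304 mm. The motor housing is beyond the gauge plate (y -115 to -285, 147 mm high).
- wall: Carriage wall: upright steel plate 6 mm thick along the carriage table, 61 mm higher than the table. Origin on the face that the loaf slides along, at the gauge plate corner, at table height; x points out of that face (towards the loaf), y along the wall away from the gauge plate. It runs from y 4 to 300 mm.
- gauge: Gauge plate: rigid upright ribbed plate square to the wall, the stop for the loaf, 68 mm high above the carriage table, 8 mm thick, x -6 to 168 mm. Origin on the face towards the loaf, at the wall corner, at table height; y points out of that face (towards the loaf), x away from the wall. In its plane, from x 187 to 423 mm, stands the round blade in its guard, up to 243 mm above the bench.
- loaf: Round crusty loaf on the carriage table, domed, 75 mm high, hand-made and out of round: 100 to 114 mm across, widest 28 mm above its underside, flat underside 80 to 94 mm across; 0.3 to 0.65 kg. Origin at the centre of its underside, z up. It slides and turns as it is pushed; too wide to grip. It starts 15 to 60 mm clear of the wall and 115 mm or more from touching the gauge plate.
- grip_arm (a joint): End grip: arm 16 mm wide, 0.2 kg, hinged on the rod at slicer y 58 mm. 0 rad: swung back, leaning 30 degrees past upright away from the loaf; 0.53 upright; 2.1 level over the carriage, about where its plate lies on a loaf fully home; stop at 2.35. Starts between 0 and 0.2, resting by its weight; past about 0.7 it falls freely towards the loaf unless held.
- grip_handle (a point): Centre of the end grip's T-handle: black round bar, radius 10 mm, 36 mm long, parallel to the rod. Gripped on its two end faces (36 mm apart) it can turn between the fingers while the arm swings; it moves on a circle of radius 105 mm about the rod, in the plane slicer y 58 mm. Axes are fixed to the arm.
- teeth: The end grip's black toothed plate, 46 mm square, on the side of the arm towards the loaf. Origin on the arm's centre line 70 mm from the hinge axis; the tooth tips lie 20 mm from that line (below it when the arm is level).
- bun: Small bun, 54 mm across, 36 mm high, on the carriage table beside the gauge plate, 150 to 160 mm from the wall. Bystander. Origin at the centre of its underside.
- rod_mid (a point): Middle (slicer x -18, y 145, z 140 mm) of the steel rod behind the wall on which the end grip hinges: radius 6 mm, along slicer y from 10 to 280 mm, on two posts 14 mm square at y 15 and 275 mm, up to 145 mm high. Axes as the slicer's.
- brush: Pastry brush lying on the bench, 190 mm long. Bystander.
- wash_bowl: White egg wash bowl on the bench, 116 mm across, 50 mm high. Bystander.
- shaker: Aluminium flour shaker standing on the bench, 60 mm across, 92 mm high. Bystander.
- scraper: Bench scraper lying on the bench, 115 mm wide, 20 mm high. Bystander.
- plait_a: Plaited loaf on the baking tray, 150 mm across, 52 mm high. Bystander.
- plait_b: Plaited loaf on the baking tray, 150 mm across, 52 mm high. Bystander.
- plait_c: Plaited loaf on the baking tray, 150 mm across, 52 mm high. Bystander.

How it is judged:
By the outcome, as a careful person would: the job done as asked, in the order asked, and still so for the second after the job is handed in, with the robot touching nothing.
It also fails if it takes over 72 s, if anything falls off the work surface, if the arm or the gripper's body presses on something with over 40 N, if the wrist force passes 120 N, or if a joint passes its speed limit or range.

## Working session

There is one attempt and no reset: what is moved stays moved. The work goes in short steps, Python scripts to look and compute and a tool call to move; the robot and the scene stay as the last step left them, time stands still between calls to the robot, and variables do not carry over. Pictures are saved under pics/ and viewed, about 8 in all and at most 12, crops included, and the job is handed in when it is done.

Besides the shell and the picture viewer there is one more tool, called after "Emit:" as a command line: name --argument value ..., lists and objects as JSON in quotes. jog_arm: Moves the arm, as the interface text tells. Its arguments: {"type":"object","properties":{"fingers":{"type":"array","items":{"type":"number"}},"translation":{"type":"array","items":{"type":"array","items":{"type":"number"}}},"rot":{"type":"array","items":{"type":"array","items":{"type":"number"}}}},"required":["fingers","translation","rot"]}

```bash
mkdir -p pics; ls
cat > h.py <<'E'
import numpy as np, cv2
from workcell import sensors, snapshot, get_calibration, robot, regions_of, place_of
from scipy.spatial.transform import Rotation as R
np.set_printoptions(precision=4,suppress=True)
def Rq(q): return R.from_quat([q[1],q[2],q[3],q[0]])
def cloud(cam,depth):
    c=get_calibration(cam);K=np.array(c["intrinsics"]);
    v,u=np.mgrid[:384,:512]
    P=np.stack([(u-K[0,2])/K[0,0]*depth,(v-K[1,2])/K[1,1]*depth,depth],-1)
    if cam=="wrist":
        M=np.array(c["mount"]);s=sensors.state();T=np.eye(4);T[:3,:3]=Rq(s["eef_rot"]).as_matrix();T[:3,3]=s["position"];M=T@M
    else: M=np.linalg.inv(np.array(c["view"]))
    W=P@M[:3,:3].T+M[:3,3]; W[depth<=0]=np.nan
    return W
def save(n,im): cv2.imwrite("pics/"+n+".png",cv2.cvtColor(im,cv2.COLOR_RGB2BGR))
E
python3 - <<'E'
from h import *
s=sensors.state();print({k:np.array(v) for k,v in s.items()})
ims=[]
for c in("scene","top"):
    im,d=snapshot(c);ims.append(im);np.save(c+"_d.npy",d)
    for n in["slicer","wall","gauge","loaf","grip_arm","grip_handle","teeth","bun","rod_mid","wash_bowl","shaker","brush","scraper","plait_a"]:
        try: print(c,n,[(round(r["score"],2),np.array(r["at"])) for r in place_of(c,n)][:3])
        except Exception as e: print(c,n,e)
save("a",cv2.resize(np.vstack(ims),(800*512//800,768)) [:, :]) if 0 else None
save("a_scene",ims[0]);save("a_top",ims[1])
E
```

```text
pics
{'time_s': array(0.), 'q': array([ 1.1664,  0.3329, -0.0647,  1.4609,  0.0216,  1.3499, -0.0885]), 'qd': array([ 0.0005, -0.0007,  0.0027,  0.0011, -0.0002, -0.0012,  0.0005]), 'tau': array([  0.0001, -62.5455,   0.0491, -39.1605,   0.0162,   0.0099,
        -0.    ]), 'position': array([ 0.2327, -0.5797,  0.2247]), 'eef_rot': array([-0.0007,  0.9818,  0.1898, -0.0002]), 'wrist_force': array([0.2012, 0.6613, 0.4193]), 'wrist_torque': array([ 0.0343,  0.0198, -0.0112]), 'width': array(1.0033)}
scene slicer [(0.72, array([ 0.5282, -0.1068,  0.0008]))]
scene wall [(0.72, array([ 0.5273, -0.1056,  0.0452]))]
scene gauge [(0.52, array([ 0.5224, -0.109 ,  0.0462]))]
scene loaf [(0.75, array([0.6072, 0.1049, 0.0401]))]
scene grip_arm it knows: brush, bun, gauge, grip_handle, loaf, plait, rod_mid, scraper, shaker, slicer, teeth, wall, wash_bowl
scene grip_handle [(0.88, array([ 0.4502, -0.0561,  0.2281]))]
scene teeth [(0.55, array([ 0.4688, -0.0562,  0.1998]))]
scene bun [(0.76, array([ 0.6734, -0.0367,  0.0456])), (0.7, array([0.3663, 0.2325, 0.0024]))]
scene rod_mid [(0.7, array([0.5
[... 827 characters left out ...]
 grip_arm it knows: brush, bun, gauge, grip_handle, loaf, plait, rod_mid, scraper, shaker, slicer, teeth, wall, wash_bowl
top grip_handle [(0.61, array([ 0.4499, -0.0532,  0.2325]))]
top teeth []
top bun [(0.59, array([ 0.6729, -0.0404,  0.0414]))]
top rod_mid [(0.98, array([0.4982, 0.0347, 0.1413])), (0.19, array([0.4219, 0.4582, 0.0027]))]
top wash_bowl [(0.74, array([ 0.33  , -0.1861,  0.0004]))]
top shaker [(0.63, array([0.7036, 0.2628, 0.0017]))]
top brush [(0.54, array([0.3671, 0.2341, 0.0005]))]
top scraper [(0.59, array([ 0.3384, -0.3185, -0.0031]))]
top plait_a [(0.77, array([0.5805, 0.4573, 0.0062])), (0.71, array([0.4205, 0.4615, 0.0043])), (0.64, array([0.4995, 0.5918, 0.0024]))]
```

Run:
```python
from h import *
a=cv2.imread("pics/a_scene.png");b=cv2.imread("pics/a_top.png")
cv2.imwrite("pics/ab.png",np.vstack([cv2.resize(a,(400,300)),cv2.resize(b,(400,300))])) 
out={}
for c in("scene","top"):
    W=cloud(c,np.load(c+"_d.npy"))
    X,Y,Z=W[...,0],W[...,1],W[...,2]
    # wall top strip z 0.106
    m=(abs(Z-0.106)<.004)&(X>.48)&(X<.56)&(Y>-.1)&(Y<.22)
    print(c,"walltop",m.sum())
    if m.sum()>30:
        y=Y[m];x=X[m]; 
        for lo in np.arange(-.1,.22,.04):
            k=(y>lo)&(y<lo+.04)
            if k.sum()>5: print(lo, np.percentile(x[k],[5,50,95]),k.sum())
    m=(Z>.05)&(Z<.125)&(X>.545)&(X<.7)&(Y>.02)&(Y<.2)
    for z0 in(.05,.06,.07,.08,.09,.1,.11):
        k=m&(abs(Z-z0)<.004)
        if k.sum():print("loaf",z0,X[k].min(),X[k].max(),Y[k].min(),Y[k].max(),k.sum())
    # gauge top z .113
    m=(abs(Z-.113)<.004)&(X>.5)&(X<.72)&(Y>-.16)&(Y<-.06)
    if m.sum():
        for lo in np.arange(.5,.72,.04):
            k=m&(X>lo)&(X<lo+.04)
            if k.sum()>5: print("gauge",lo,np.percentile(Y[k],[5,50,95]),k.sum())
    m=(Z>.136)&(Z<.16)&(X>.46)&(X<.53)&(Y>-.1)&(Y<.22)
    for lo in np.arange(-.12,.22,.03):
        k=m&(Y>lo)&(Y<lo+.03)
        if k.sum()>5: print("rod",lo,X[k].mean(),Z[k].max(),k.sum())
```

```text
scene walltop 180
-0.1 [0.5092 0.5202 0.5248] 33
-0.060000000000000005 [0.5141 0.5178 0.5217] 24
-0.020000000000000004 [0.5114 0.5148 0.5188] 19
0.01999999999999999 [0.5096 0.5129 0.5166] 27
0.06 [0.5041 0.5101 0.5119] 23
0.1 [0.5044 0.5057 0.5101] 21
0.13999999999999999 [0.4918 0.5021 0.5072] 27
0.18000000000000002 [0.4989 0.5023 0.5067] 6
loaf 0.05 0.5452166867658081 0.6905532016095668 0.020512349832969 0.19780837808509966 38
loaf 0.06 0.6265103179970712 0.6590110790228502 0.05572834450860344 0.14243532884685717 15
loaf 0.07 0.6077838391711508 0.6606936026981022 0.04994483030213701 0.15899494334100445 41
loaf 0.08 0.60556538328648 0.6615137513007173 0.050135697071986104 0.15979306782480396 67
loaf 0.09 0.5824686097748537 0.660550048873274 0.053522050615275554 0.15916895120853713 102
loaf 0.1 0.5736697242912676 0.6560763376510855 0.059700604661613726 0.1561110650474587 117
loaf 0.11 0.5754316820759832 0.651312765793183 0.06593735886325895 0.14927640460598304 192
gauge 0.5 [-0.1156 -0.1094 -0.0905] 22
gauge 0.54 [-0.1146 -0.1104 -0.1069] 27
gauge 0.5800000000000001 [-0.1125 -0.108  -
[... 1630 characters left out ...]
0.1077 -0.1037] 20
gauge 0.5800000000000001 [-0.108  -0.1042 -0.1003] 18
gauge 0.6200000000000001 [-0.1045 -0.1006 -0.098 ] 11
gauge 0.6600000000000001 [-0.1045 -0.0999 -0.0959] 14
rod -0.12 0.5047681808934409 0.14936869333339287 8
rod -0.09 0.5047588549044 0.1568204580827024 29
rod -0.06 0.5035121257443619 0.15996733439484712 41
rod -0.03 0.49999526606123973 0.15425556920459127 24
rod 0.0 0.4983967516136755 0.15270112743481445 24
rod 0.03 0.4956478237830315 0.1541052433184915 25
rod 0.06 0.4942317453679663 0.1518808528728377 21
rod 0.09 0.49159580637162076 0.15527019475892345 23
rod 0.12 0.4900981456964059 0.150573404586142 24
rod 0.15000000000000002 0.4882181933112319 0.1529677554453066 22
```

View pics/a_scene.png

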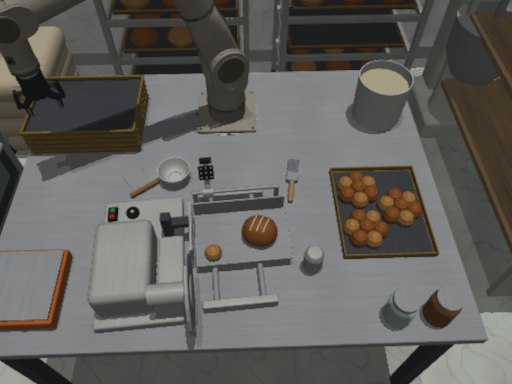

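View pics/a_top.png

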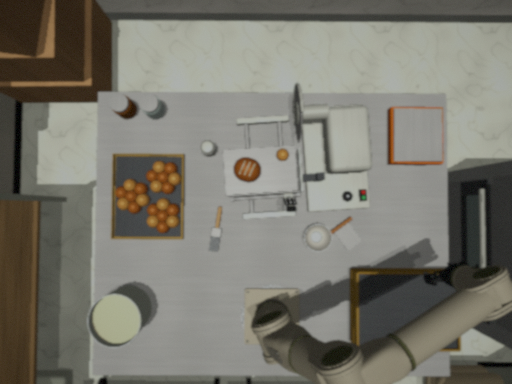

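The scene view shows the slicer at about (190–290, 185–310) px, the loaf at (260, 231), the bun at (213, 253), and the end grip swung back at (206, 170). The top view agrees. The slicer is yawed about 4.4° with its origin near (0.526, −0.108).

```bash
cat >> h.py <<'E'
YAW=0.076; O=np.array([.526,-.108,0])
ex=np.array([np.cos(YAW),np.sin(YAW),0]);ey=np.array([-np.sin(YAW),np.cos(YAW),0])
def s2w(p): return O+p[0]*ex+p[1]*ey+np.array([0,0,p[2]])
def w2s(w):
    d=np.asarray(w)-O; return np.stack([d@ex,d@ey,d[...,2]],-1)
def rot(jaw,tilt=0):
    "tool down, tool y at slicer angle jaw (deg); tilt: rad about slicer y"
    a=np.radians(jaw)+YAW; y=np.array([np.cos(a),np.sin(a),0]); z=np.array([0,0,-1.]); x=np.cross(y,z)
    return R.from_rotvec(ey*tilt)*R.from_matrix(np.stack([x,y,z],1))
def rows(start,wps):
    "wps: list of (slicer pos m, jaw deg, tilt, nrows)"
    p,q=start; out=[]
    for pos,jaw,tilt,n in wps:
        P=s2w(pos);Q=rot(jaw,tilt);d=(q.inv()*Q).as_rotvec()
        for i in range(n):
            p1=p+(P-p)/(n-i);q1=q*R.from_rotvec((q.inv()*Q).as_rotvec()/(n-i))
            t=q.inv().apply(p1-p)*100;r=(q.inv()*q1).as_rotvec()
            out.append((t.round(2),r.round(3)));p,q=p1,q1
    print([t.tolist() for t,_ in out]);print([r.tolist() for _,r in out])
def now():
    s=sensors.state();p=np.array(s["position"]);q=Rq(s["eef_rot"])
    y=q.as_matrix()[:,1];print("t",s["time_s"],"slicer",w2s(p)*1000,"jaw",np.degrees(np.arctan2(y[1],y[0])-YAW),"z",q.as_matrix()[:,2],"F",np.array(s["wrist_force"]),"w",s["width"]);return p,q
E
python3 - <<'E'
from h import *
s=now()
p=w2s(s[0])
rows(s,[((p[0],p[1],.42),-90,0,4),((.195,.207,.40),-90,0,15)])
E
```

```text
t 1.4 slicer [-328.0991 -448.3873  225.5283] jaw -72.48048211003866 z [ 0.0001 -0.     -1.    ] F [-0.227  -0.2737 -0.0042] w 0.9919837665534356
[[0.0, 0.0, -4.86], [0.0, 0.0, -4.86], [0.0, 0.0, -4.86], [0.0, 0.0, -4.86], [3.49, -4.37, 0.13], [3.49, -4.37, 0.13], [3.49, -4.37, 0.13], [3.49, -4.37, 0.13], [3.49, -4.37, 0.13], [3.49, -4.37, 0.13], [3.49, -4.37, 0.13], [3.49, -4.37, 0.13], [3.49, -4.37, 0.13], [3.49, -4.37, 0.13], [3.49, -4.37, 0.13], [3.49, -4.37, 0.13], [3.49, -4.37, 0.13], [3.49, -4.37, 0.13], [3.49, -4.37, 0.13]]
[[0.0, -0.0, 0.076], [0.0, -0.0, 0.076], [0.0, -0.0, 0.076], [0.0, -0.0, 0.076], [0.0, 0.0, 0.0], [0.0, 0.0, 0.0], [0.0, 0.0, -0.0], [0.0, 0.0, -0.0], [0.0, 0.0, -0.0], [0.0, 0.0, 0.0], [0.0, 0.0, -0.0], [0.0, 0.0, -0.0], [0.0, 0.0, 0.0], [0.0, 0.0, 0.0], [0.0, 0.0, 0.0], [0.0, 0.0, 0.0], [0.0, 0.0, 0.0], [0.0, 0.0, 0.0], [0.0, 0.0, 0.0]]
```

Emit:
jog_arm --fingers '[55,55,55,55,55,55,55,55]' --translation '[[0,0,-5],[0,0,-5],[0,0,-5],[0,0,-5],[3.5,-4.4,0],[3.5,-4.4,0],[3.5,-4.4,0],[3.5,-4.4,0]]' --rot '[[0,0,0.076],[0,0,0.076],[0,0,0.076],[0,0,0.076],[0,0,0],[0,0,0],[0,0,0],[0,0,0]]'

```text
time_s: 2.4
position: [0.3613, -0.3934, 0.4315]
eef_rot: [0.0, 1.0, 0.029, -0.0]
wrist_force: [1.0, -0.8, -0.1]
width: 0.55
```

Emit:
jog_arm --fingers '[55,55,55,55,55,55,55,55]' --translation '[[3.5,-4.4,0],[3.5,-4.4,0],[3.5,-4.4,0],[3.5,-4.4,0],[3.5,-4.4,0],[3.5,-4.4,0],[3.5,-4.4,0],[3.5,-4.4,0]]' --rot '[[0,0,0],[0,0,0],[0,0,0],[0,0,0],[0,0,0],[0,0,0],[0,0,0],[0,0,0]]'

```text
time_s: 3.4
position: [0.6265, -0.0132, 0.4329]
eef_rot: [0.002, 1.0, 0.028, 0.002]
wrist_force: [0.9, -1.0, 0.0]
width: 0.551
```

Run:
```python
from h import *
s=now();print(np.array(sensors.state()["q"]))
rows(s,[((.205,.207,.35),-90,0,6)])
```

```text
t 3.4 slicer [107.4454  86.9403 432.939 ] jaw -91.15245753805291 z [ 0.0039 -0.004  -1.    ] F [ 0.9176 -1.0245  0.0001] w 0.5513874873695557
[ 0.2635  0.3641 -0.4845  1.0194  0.1756  1.7905 -1.6693]
[[1.58, -2.04, 1.38], [1.59, -2.03, 1.38], [1.6, -2.03, 1.38], [1.6, -2.02, 1.38], [1.61, -2.01, 1.38], [1.62, -2.01, 1.38]]
[[0.001, -0.001, -0.003], [0.001, -0.001, -0.003], [0.001, -0.001, -0.003], [0.001, -0.001, -0.003], [0.001, -0.001, -0.003], [0.001, -0.001, -0.003]]
```

Emit:
jog_arm --fingers '[55,55,55,55,55,55,55,55]' --translation '[[2.2,-3,0.5],[2.2,-3,0.5],[2.2,-3,0.5],[2.2,-3,0.5],[0,0,5],[0,0,5],[0,0,5],[0,0,5]]' --rot '[[0,0,-0.005],[0,0,-0.005],[0,0,-0.005],[0,0,-0.005],[0,0,0],[0,0,0],[0,0,0],[0,0,0]]'

```text
time_s: 4.4
position: [0.7136, 0.1236, 0.2088]
eef_rot: [-0.001, 0.999, 0.041, 0.005]
wrist_force: [0.8, 0.4, -0.2]
width: 0.55
```

Run:
```python
from h import *
s=now()
im,d=snapshot("wrist");save("w1",im)
print([(r["score"],w2s(np.array(r["at"]))) for r in place_of("wrist","loaf")])
W=w2s(cloud("wrist",d))
m=(W[...,2]>.055)&(W[...,2]<.13)&(W[...,0]>.02)&(W[...,0]<.2)&(W[...,1]>.13)&(W[...,1]<.3)
print(m.sum(),[(np.percentile(W[...,i][m],[.5,99.5])) for i in range(3)])
im,d=snapshot("top")
print([(r["score"],w2s(np.array(r["at"]))) for r in place_of("top","loaf")])
rows(s,[((.19,.207,.075),-90,0,6)])
```

```text
t 4.4 slicer [204.6495 216.6688 208.8055] jaw -89.64567389528854 z [ 0.0109  0.002  -0.9999] F [ 0.8426  0.3703 -0.1915] w 0.5498492617563292
[(0.79, array([0.1009, 0.2085, 0.0438]))]
8762 [array([0.0664, 0.148 ]), array([0.1648, 0.2591]), array([0.058 , 0.1171])]
[(0.63, array([0.1044, 0.2085, 0.0437]))]
[[-0.27, 0.16, 2.23], [-0.27, 0.16, 2.23], [-0.26, 0.16, 2.23], [-0.26, 0.16, 2.23], [-0.25, 0.16, 2.23], [-0.25, 0.16, 2.23]]
[[-0.0, -0.002, 0.001], [-0.0, -0.002, 0.001], [-0.0, -0.002, 0.001], [-0.0, -0.002, 0.001], [-0.0, -0.002, 0.001], [-0.0, -0.002, 0.001]]
```

View pics/w1.png

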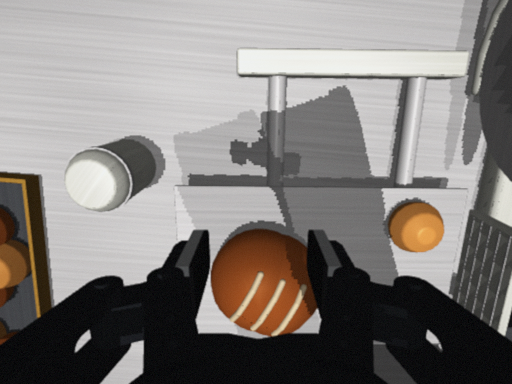

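Emit:
jog_arm --fingers '[55,55,55,55,55,55,55,55]' --translation '[[-1.1,0.3,0],[-1.1,0.3,0],[0,0,2.7],[0,0,2.7],[0,0,2.7],[0,0,2.7],[0,0,2],[0,0,0.6]]' --rot '[[0,-0.006,0],[0,-0.005,0],[0,0,0],[0,0,0],[0,0,0],[0,0,0],[0,0,0],[0,0,0]]'

```text
time_s: 5.6
position: [0.6965, 0.1158, 0.0908]
eef_rot: [-0.002, 0.999, 0.04, 0.01]
wrist_force: [0.1, -0.0, 0.6]
width: 0.549
```

Run:
```python
from h import *
s=now()
```

```text
t 5.6 slicer [186.9773 210.1799  90.7682] jaw -89.7725301736737 z [ 0.0205  0.0041 -0.9998] F [ 0.1489 -0.0071  0.606 ] w 0.5494510875511258
```

Emit:
jog_arm --fingers '[55,55,55,55,55,55,55,55]' --translation '[[0,0,0.8],[0,0,0.7],[-0.8,0,0],[-0.8,0,0],[-0.6,0,0],[-0.6,0,0],[-0.6,0,0],[-0.6,0,0]]' --rot '[[0,-0.01,0],[0,-0.01,0],[0,0,0],[0,0,0],[0,0,0],[0,0,0],[0,0,0],[0,0,0]]'

```text
time_s: 6.6
position: [0.6563, 0.1136, 0.0785]
eef_rot: [-0.002, 0.999, 0.04, 0.003]
wrist_force: [2.7, 0.5, -0.9]
width: 0.554
```

```bash
cat >> h.py <<'E'
def loaf(cam="scene"):
    im,d=snapshot(cam);W=w2s(cloud(cam,d));rg=regions_of(cam,"loaf")
    print(cam,"loaf",[(round(r["score"],2),w2s(np.array(r["at"]))*1000) for r in place_of(cam,"loaf")][:2])
    if rg:
        m=rg[0]["region"]&(W[...,2]>.055)&(W[...,2]<.13)
        print(m.sum(),[np.percentile(W[...,i][m],[1,99])*1000 for i in range(3)])
    return im
E
python3 - <<'E'
from h import *
s=now();loaf("top");loaf("scene")
E
```

```text
t 6.6 slicer [146.7222 211.03    78.495 ] jaw -89.77260910307155 z [ 0.0054  0.0043 -1.    ] F [ 2.657   0.4855 -0.8713] w 0.5535419879765898
top loaf [(0.51, array([ 93.7327, 206.2786,  42.7   ])), (0.45, array([-203.7608, -197.1983,   -3.    ]))]
115 [array([ 49.5152, 117.2376]), array([222.905 , 261.8479]), array([ 75.3951, 119.0979])]
scene loaf [(0.48, array([ 89.9674, 205.5624,  44.8   ]))]
191 [array([  3.3472, 167.7521]), array([-9.4201, -0.3062]), array([ 56.0126, 117.9894])]
```

Emit:
jog_arm --fingers '[55,55,55,55,55,55,55,55]' --translation '[[-0.5,0,0],[-0.5,0,0],[-0.5,0,0],[-0.5,0,0],[-0.5,0,0],[-0.5,0,0],[-0.3,0,0],[-0.2,0,0]]' --rot '[[0,0,0],[0,0,0],[0,0,0],[0,0,0],[0,0,0],[0,0,0],[0,0,0],[0,0,0]]'

```text
time_s: 7.9
position: [0.6204, 0.1095, 0.0782]
eef_rot: [-0.002, 0.999, 0.039, 0.003]
wrist_force: [2.6, 0.1, -0.8]
width: 0.555
```

Run:
```python
from h import *
s=now();loaf("top")
im,d=snapshot("wrist");W=w2s(cloud("wrist",d));rg=regions_of("wrist","loaf")
m=rg[0]["region"]&(W[...,2]>.055)&(W[...,2]<.13);print(m.sum(),[np.percentile(W[...,i][m],[1,99])*1000 for i in range(3)])
save("w2",im)
```

```text
t 7.9 slicer [110.6289 209.7459  78.2368] jaw -89.82652739768156 z [ 0.0067  0.0034 -1.    ] F [ 2.5809  0.1363 -0.8144] w 0.5549009015054831
top loaf [(0.45, array([ 57.4018, 205.9361,  44.    ]))]
106 [array([11.7402, 80.7617]), array([221.4625, 260.0522]), array([ 73.8104, 117.7071])]Traceback (most recent call last):
  File "<stdin>", line 4, in <module>
IndexError: list index out of range
```

Emit:
jog_arm --fingers '[55,55,55,55,55,55,55,55]' --translation '[[-0.2,0,0],[-0.1,0,0],[-0.1,0,0],[0,0,0],[0,0,0],[0,0,0],[0,0,0],[0,0,0]]' --rot '[[0,0,0],[0,0,0],[0,0,0],[0,0,0],[0,0,0],[0,0,0],[0,0,0],[0,0,0]]'

```text
time_s: 9.15
position: [0.6167, 0.1093, 0.0782]
eef_rot: [-0.002, 0.999, 0.039, 0.004]
wrist_force: [2.6, 0.9, 0.1]
width: 0.552
```

Run:
```python
from h import *
s=now()
```

```text
t 9.15 slicer [106.983  209.823   78.1755] jaw -89.82971321207022 z [ 0.0071  0.0037 -1.    ] F [2.5871 0.8541 0.104 ] w 0.552114923584508
```

Emit:
jog_arm --fingers '[55,55,55,55,55,55,55,55]' --translation '[[-0.1,0,0],[-0.1,0,0],[-0.1,0,0],[0,0,0],[0,0,0],[0,0,0],[0,0,0],[0,0,0]]' --rot '[[0,0,0],[0,0,0],[0,0,0],[0,0,0],[0,0,0],[0,0,0],[0,0,0],[0,0,0]]'

```text
time_s: 10.15
position: [0.6145, 0.1093, 0.0785]
eef_rot: [-0.002, 0.999, 0.039, 0.005]
wrist_force: [4.8, 0.1, -1.2]
width: 0.554
```

Run:
```python
from h import *
s=now();loaf("top")
```

```text
t 10.15 slicer [104.7094 209.9092  78.4622] jaw -89.8350412603578 z [ 0.0093  0.0043 -0.9999] F [ 4.7572  0.1086 -1.1773] w 0.5539292951478763
top loaf [(0.56, array([ 51.8331, 206.5607,  43.2   ])), (0.35, array([ 27.2668, 693.9328,   4.4   ]))]Traceback (most recent call last):
  File "<stdin>", line 2, in <module>
  File "h.py", line 43, in loaf
    print(m.sum(),[np.percentile(W[...,i][m],[1,99])*1000 for i in range(3)])
                   ~~~~~~~~~~~~~^^^^^^^^^^^^^^^^^^^^
    return _quantile_unchecked(
        a, q, axis, out, overwrite_input, method, keepdims, weights)
    return _ureduce(a,
                    func=_quantile_ureduce_func,
    ...<5 lines>...
                    overwrite_input=overwrite_input,
                    method=method)
    r = func(a, **kwargs)
    result = _quantile(arr,
                       quantiles=q,
    ...<2 lines>...
                       out=out,
                       weights=wgt)
    slices_having_nans = np.isnan(arr[-1, ...])
                                  ~~~^^^^^^^^^
IndexError: index -1 is out of bounds for axis 0 with size 0
```

Run:
```python
from h import *
s=now();
rows(s,[((.150,.21,.079),-90,0,2),((.135,.275,.079),-50,0,5),((.074,.293,.079),-15,0,5)])
```

```text
t 10.3 slicer [104.6994 209.8869  78.4763] jaw -89.83628703660021 z [ 0.0093  0.0043 -0.9999] F [ 4.199   0.0038 -1.3446] w 0.5472593955476703
[[2.27, 0.0, -0.0], [2.27, -0.0, -0.02], [-0.3, -1.3, -0.0], [-0.12, -1.33, -0.0], [0.07, -1.33, -0.0], [0.25, -1.31, -0.0], [0.43, -1.26, -0.0], [-0.7, -1.06, -0.0], [-0.57, -1.14, -0.0], [-0.43, -1.2, -0.0], [-0.28, -1.24, -0.0], [-0.12, -1.27, -0.0]]
[[-0.002, -0.005, 0.001], [-0.002, -0.005, 0.001], [0.0, 0.0, -0.14], [0.0, 0.0, -0.14], [0.0, 0.0, -0.14], [0.0, 0.0, -0.14], [0.0, 0.0, -0.14], [0.0, 0.0, -0.122], [0.0, 0.0, -0.122], [0.0, 0.0, -0.122], [0.0, 0.0, -0.122], [0.0, 0.0, -0.122]]
```

Emit:
jog_arm --fingers '[55,55,55,55,55,55,55,55]' --translation '[[2.3,0,0],[2.3,0,0],[0,0,0],[-0.3,-1.3,0],[-0.1,-1.3,0],[0.1,-1.3,0],[0.3,-1.3,0],[0.4,-1.3,0]]' --rot '[[0,-0.005,0],[0,-0.005,0],[0,0,0],[0,0,-0.14],[0,0,-0.14],[0,0,-0.14],[0,0,-0.14],[0,0,-0.14]]'

```text
time_s: 11.3
position: [0.6315, 0.1758, 0.0762]
eef_rot: [-0.002, 0.921, 0.39, -0.008]
wrist_force: [0.3, -0.1, -0.4]
width: 0.547
```

Run:
```python
from h import *
s=now();
rows(s,[((.074,.293,.078),-15,0,7)])
im=loaf("top");save("top2",cv2.resize(im[110:250,180:390],(800,533)))
```

```text
t 11.3 slicer [126.7747 274.984   76.187 ] jaw -48.494709268960776 z [-0.0169 -0.0022 -0.9999] F [ 0.2991 -0.0876 -0.3619] w 0.5466628024420769
[[-0.39, -0.69, -0.01], [-0.34, -0.72, -0.02], [-0.27, -0.75, -0.02], [-0.21, -0.77, -0.02], [-0.15, -0.78, -0.02], [-0.08, -0.79, -0.02], [-0.01, -0.8, -0.02]]
[[-0.002, 0.001, -0.084], [-0.002, 0.001, -0.084], [-0.002, 0.001, -0.084], [-0.002, 0.001, -0.084], [-0.002, 0.001, -0.084], [-0.002, 0.001, -0.084], [-0.002, 0.001, -0.084]]
top loaf [(0.36, array([205.2314, 358.753 ,   1.1   ]))]
830 [array([ -6.4881, 393.9918]), array([-247.2146,  285.7666]), array([ 55.3594, 129.6753])]
```

View pics/top2.png

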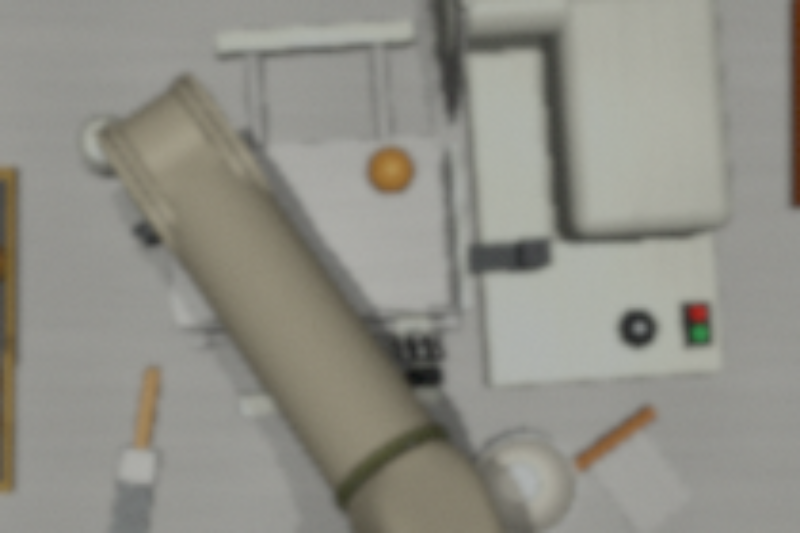

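Run:
```python
from h import *
im,d=snapshot("top");W=w2s(cloud("top",d))
for x in range(-200,160,40):
    print(x,[int(1000*np.nanmedian(np.r_[W[...,2][(abs(W[...,0]-x/1000)<.015)&(abs(W[...,1]-y/1000)<.015)],np.nan])) if ((abs(W[...,0]-x/1000)<.015)&(abs(W[...,1]-y/1000)<.015)).any() else None for y in range(-60,360,40)])
im=loaf("scene");save("sc3",cv2.resize(im[100:320,80:360],(800,600)))
print(np.array(sensors.state()["q"]))
```

```text
-200 [5, 14, 648, 641, 649, 607, 0, 0, 1, 0, 1]
-160 [20, 4, -4, 618, 624, 618, 1, 0, 0, 0, 13]
-120 [0, 0, 1, 593, 596, 596, 569, 0, 0, 0, 5]
-80 [31, 0, 3, 237, 566, 581, 569, 37, 0, 1, 15]
-40 [32, 2, 2, 201, None, 554, 559, 534, 0, 0, 3]
0 [33, 1, 50, 101, 48, 526, 540, 533, 488, 7, 1]
40 [96, 93, 46, 46, 45, 46, 513, 521, 502, 44, 1]
80 [32, 7, 45, 45, 45, 45, 482, 500, 497, 485, 2]
120 [32, 4, 46, 47, 46, 45, 45, 487, 481, 472, 3]
scene loaf [(0.88, array([ 50.0945, 203.4839,  44.4   ]))]
779 [array([ 24.5041, 101.6397]), array([151.0708, 247.5482]), array([ 62.7265, 124.1237])]
[ 0.1312  0.616  -0.6562  1.4889  0.3854  1.1847 -1.3657]
```

View pics/sc3.png

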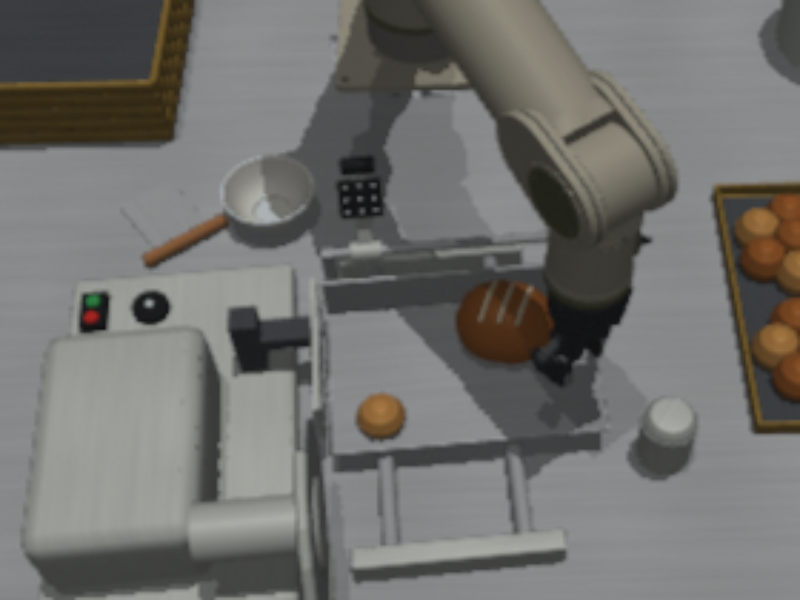

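Emit:
jog_arm --fingers '[55,55,55,55,55,55,55,55]' --translation '[[-0.4,-0.7,0],[-0.3,-0.7,0],[-0.3,-0.8,0],[-0.2,-0.8,0],[-0.2,-0.8,0],[-0.1,-0.8,0],[0,-0.8,0],[0,0,0]]' --rot '[[0,0.005,-0.084],[0,0.005,-0.084],[0,0.005,-0.084],[0,0,-0.084],[0,0,-0.084],[0,0,-0.084],[0,0,-0.084],[0,0,0]]'

```text
time_s: 12.65
position: [0.5782, 0.1835, 0.0767]
eef_rot: [-0.004, 0.772, 0.636, -0.0]
wrist_force: [0.4, 0.4, 0.3]
width: 0.554
```

Run:
```python
from h import *
s=now();
loaf("scene")
rows(s,[((.070,.274,.078),-15,0,2),((.070,.21,.078),-15,0,8)])
```

```text
t 12.65 slicer [ 74.1841 286.6506  76.7181] jaw -15.35038222578518 z [-0.0058  0.0068 -1.    ] F [0.4355 0.4289 0.2684] w 0.5541184935195277
scene loaf [(0.6, array([ 50.7697, 203.1316,  44.5   ]))]
843 [array([ 21.2073, 101.4787]), array([151.4392, 254.8351]), array([ 61.2948, 123.6448])]
[[-0.66, -0.03, -0.07], [-0.67, -0.04, -0.07], [-0.77, 0.21, -0.0], [-0.77, 0.21, -0.0], [-0.77, 0.21, -0.0], [-0.77, 0.21, -0.0], [-0.77, 0.21, -0.0], [-0.77, 0.21, -0.0], [-0.77, 0.21, -0.0], [-0.77, 0.21, -0.0]]
[[-0.003, -0.003, -0.003], [-0.003, -0.003, -0.003], [-0.0, 0.0, 0.0], [-0.0, 0.0, 0.0], [-0.0, 0.0, 0.0], [-0.0, 0.0, 0.0], [-0.0, 0.0, 0.0], [-0.0, 0.0, 0.0], [-0.0, 0.0, 0.0], [-0.0, 0.0, -0.0]]
```

Emit:
jog_arm --fingers '[55,55,55,55,55,55,55,55]' --translation '[[-0.9,0,0],[-0.9,0,0],[-0.6,0,0],[-0.4,0,0],[-0.4,0.1,0],[-0.4,0.1,0],[-0.4,0.1,0],[-0.4,0.1,0]]' --rot '[[0,0,0],[0,0,0],[0,0,0],[0,0,0],[0,0,0],[0,0,0],[0,0,0],[0,0,0]]'

```text
time_s: 13.8
position: [0.5739, 0.1383, 0.0765]
eef_rot: [-0.005, 0.772, 0.635, 0.001]
wrist_force: [-0.6, 3.7, 0.0]
width: 0.55
```

Run:
```python
from h import *
s=now();
loaf("scene")
```

```text
t 13.8 slicer [ 66.488  241.9045  76.4859] jaw -15.508176372710473 z [-0.0054  0.0097 -0.9999] F [-0.6161  3.7115  0.0432] w 0.5503611405631115
scene loaf [(0.77, array([ 49.6252, 185.4675,  41.3   ])), (0.42, array([-0.2622,  1.8252,  0.8   ]))]
767 [array([ 18.8019, 101.1795]), array([133.255 , 220.9936]), array([ 58.8271, 123.3107])]
```

Emit:
jog_arm --fingers '[55,55,55,55,55,55,55,55]' --translation '[[-0.5,0,0],[-0.5,0,0],[-0.5,0.1,0],[-0.5,0.1,0],[-0.5,0.1,0],[-0.5,0.1,0],[-0.5,0.1,0],[-0.5,0.1,0]]' --rot '[[0,0,0],[0,0,0],[0,0,0],[0,0,0],[0,0,0],[0,0,0],[0,0,0],[0,0,0]]'

```text
time_s: 14.95
position: [0.5758, 0.1004, 0.0785]
eef_rot: [-0.005, 0.772, 0.636, 0.007]
wrist_force: [1.8, 5.5, -0.7]
width: 0.554
```

Run:
```python
from h import *
s=now();
loaf("scene")
```

```text
t 14.95 slicer [ 65.5253 204.0046  78.5015] jaw -15.342431324708546 z [ 0.0047  0.017  -0.9998] F [ 1.7505  5.5218 -0.6755] w 0.5538533188476394
scene loaf [(0.76, array([ 49.4054, 152.2884,  43.6   ]))]
750 [array([ 20.1436, 101.2487]), array([ 95.9678, 184.9344]), array([ 60.3353, 124.8552])]
```

Emit:
jog_arm --fingers '[55,55,55,55,55,55,55,55]' --translation '[[-0.5,0.1,0],[-0.5,0.1,0],[-0.5,0.1,0],[-0.5,0.1,0],[-0.5,0.1,0],[-0.5,0.1,0],[-0.5,0.1,0],[-0.5,0.1,0]]' --rot '[[0,-0.003,0],[0,-0.003,0],[0,-0.003,0],[0,-0.003,0],[0,-0.003,0],[0,-0.003,0],[0,0,0],[0,0,0]]'

```text
time_s: 16.1
position: [0.5779, 0.0648, 0.0799]
eef_rot: [0.0, 0.77, 0.638, 0.004]
wrist_force: [2.8, 5.3, -0.0]
width: 0.549
```

Run:
```python
from h import *
s=now();
loaf("scene")
```

```text
t 16.1 slicer [ 64.8542 168.4113  79.9126] jaw -15.022736965248082 z [ 0.007   0.0055 -1.    ] F [ 2.759   5.257  -0.0053] w 0.5494208379694289
scene loaf []
741 [array([  5.9912, 100.7981]), array([ 61.1961, 148.8651]), array([ 61.8308, 124.1243])]
```

Emit:
jog_arm --fingers '[55,55,55,55,55,55,55,55]' --translation '[[-0.5,0.1,0.05],[-0.5,0.1,0.05],[-0.5,0.1,0],[-0.5,0.1,0],[-0.5,0.1,0],[-0.5,0.1,0],[-0.5,0.1,0],[-0.5,0.1,0]]' --rot '[[0,0,0],[0,0,0],[0,0,0],[0,0,0],[0,0,0],[0,0,0],[0,0,0],[0,0,0]]'

```text
time_s: 17.25
position: [0.5799, 0.0301, 0.0803]
eef_rot: [-0.001, 0.768, 0.641, 0.009]
wrist_force: [2.7, 4.9, 0.1]
width: 0.546
```

Run:
```python
from h import *
s=now();
loaf("scene");loaf("top")
```

```text
t 17.25 slicer [ 64.2579 133.5748  80.2669] jaw -14.639434192723469 z [ 0.012   0.0127 -0.9998] F [2.7175 4.9166 0.1295] w 0.5458223804001754
scene loaf [(0.88, array([46.8531, 80.5752, 45.9   ]))]
720 [array([ 20.219 , 100.5887]), array([ 26.4858, 114.3989]), array([ 62.1866, 125.7716])]
top loaf []
178 [array([172.9849, 229.7305]), array([335.3873, 391.8687]), array([61.9813, 99.8773])]
```

Emit:
jog_arm --fingers '[55,55,55,55,55,55,55,55]' --translation '[[-0.5,0.1,0.05],[-0.5,0.1,0.05],[-0.5,0.1,0],[-0.4,0.1,0],[-0.3,0.05,0],[-0.2,0.05,0],[0,0,0],[0,0,0]]' --rot '[[0,-0.003,0],[0,-0.003,0],[0,-0.003,0],[0,-0.003,0],[0,0,0],[0,0,0],[0,0,0],[0,0,0]]'

```text
time_s: 18.55
position: [0.5809, 0.0097, 0.0797]
eef_rot: [0.002, 0.766, 0.643, 0.006]
wrist_force: [2.6, 2.9, -1.2]
width: 0.549
```

Run:
```python
from h import *
s=now();
loaf("scene")
```

```text
t 18.55 slicer [ 63.6925 113.1446  79.7386] jaw -14.384037234814448 z [ 0.0112  0.0049 -0.9999] F [ 2.5894  2.8813 -1.2371] w 0.5492130297578196
scene loaf [(0.62, array([46.6222, 61.7383, 43.5   ])), (0.59, array([-4.2086, -2.5879, 44.7   ]))]
692 [array([ 19.1049, 100.617 ]), array([ 6.4504, 92.4913]), array([ 62.1334, 126.2117])]
```

Creep the last ~6 mm.

Emit:
jog_arm --fingers '[55,55,55,55,55,55,55,55]' --translation '[[-0.2,0.05,0],[-0.15,0.04,0],[-0.15,0.04,0],[-0.15,0.04,0],[0,0,0],[0,0,0],[0,0,0],[0,0,0]]' --rot '[[0,0,0],[0,0,0],[0,0,0],[0,0,0],[0,0,0],[0,0,0],[0,0,0],[0,0,0]]'

```text
time_s: 19.7
position: [0.5811, 0.0066, 0.0801]
eef_rot: [-0.0, 0.765, 0.644, 0.007]
wrist_force: [1.9, 3.4, -0.1]
width: 0.55
```

Run:
```python
from h import *
s=now();
loaf("scene")
```

```text
t 19.7 slicer [ 63.6616 110.1092  80.0796] jaw -14.226616046355668 z [ 0.011   0.0093 -0.9999] F [ 1.8826  3.3902 -0.1185] w 0.5501612527370782
scene loaf [(0.66, array([49.1903, 53.319 , 46.    ]))]
713 [array([ 18.5538, 100.3477]), array([ 0.9623, 91.2678]), array([ 61.3751, 124.9994])]
```

Emit:
jog_arm --fingers '[55,55,55,55,55,55,55,55]' --translation '[[-0.2,0.05,0],[-0.2,0.05,0],[-0.2,0.05,0],[0,0,0],[0,0,0],[0,0,0],[0,0,0],[0,0,0]]' --rot '[[0,0,0],[0,0,0],[0,0,0],[0,0,0],[0,0,0],[0,0,0],[0,0,0],[0,0,0]]'

```text
time_s: 20.85
position: [0.5809, 0.0065, 0.0804]
eef_rot: [-0.003, 0.764, 0.645, 0.009]
wrist_force: [1.1, 4.3, 0.3]
width: 0.55
```

Run:
```python
from h import *
s=now();
loaf("scene")
```

```text
t 20.85 slicer [ 63.4873 110.039   80.4366] jaw -13.974660598989175 z [ 0.0105  0.0166 -0.9998] F [1.0997 4.3284 0.2505] w 0.5501184718834055
scene loaf [(0.71, array([48.0232, 55.1128, 44.3   ]))]
682 [array([ 22.5633, 100.3763]), array([ 2.4156, 88.8529]), array([ 62.4578, 125.1523])]
```

Emit:
jog_arm --fingers '[55,55,55,55,55,55,55,55]' --translation '[[0,0,0],[0,0,0],[0,0,0],[0,0,0],[0,0,0],[-0.2,0.05,0],[-0.3,0.05,0],[-0.3,0.05,0]]' --rot '[[0,0,0],[0,0,0],[0,0,0],[0,0,0],[0,0,0],[0,-0.003,0],[0,-0.003,0],[0,-0.003,0]]'

```text
time_s: 22.0
position: [0.581, 0.0057, 0.0811]
eef_rot: [-0.003, 0.762, 0.647, 0.009]
wrist_force: [-0.3, 13.7, -0.7]
width: 0.548
```

Run:
```python
from h import *
s=now();
im=loaf("scene");save("sc4",cv2.resize(im[170:290,170:310],(700,600),interpolation=cv2.INTER_CUBIC))
now()
```

```text
t 22.0 slicer [ 63.4606 109.2152  81.0819] jaw -13.685204436559125 z [ 0.0098  0.0163 -0.9998] F [-0.3319 13.6697 -0.7238] w 0.5484883884848715
scene loaf [(0.72, array([45.0936, 54.8345, 46.    ])), (0.7, array([-14.7739, 141.8311, 144.1   ]))]
706 [array([ 17.0203, 100.2194]), array([ 4.1102, 91.8133]), array([ 62.4591, 125.2045])]
t 22.15 slicer [ 63.4306 109.2133  81.0151] jaw -13.67986533640994 z [ 0.0097  0.0162 -0.9998] F [ 0.7275 12.8636 -1.4389] w 0.5464996036374938
```

View pics/sc4.png

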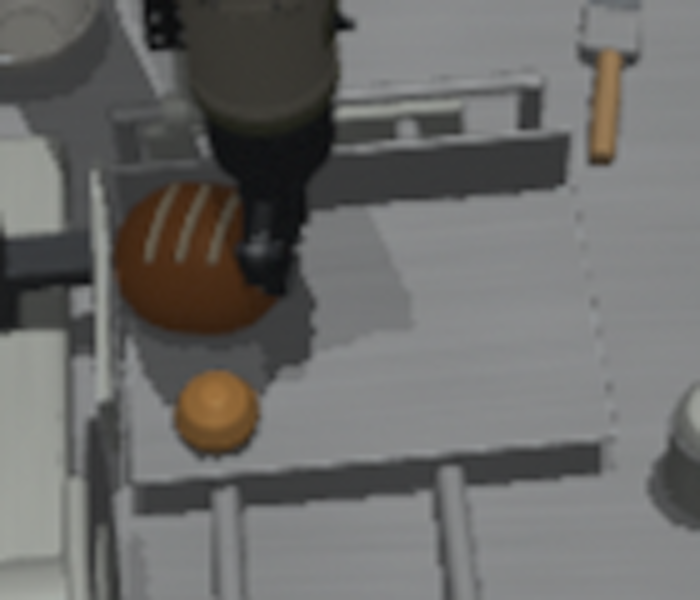

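Emit:
jog_arm --fingers '[55,55,55,55,55,55,55,55]' --translation '[[0.5,0,0],[1.5,0,0],[2,0,0],[0,0,-4],[0,0,-6],[0,0,-6],[0,0,-6],[0,0,-6]]' --rot '[[0,0,0],[0,0,0],[0,-0.01,0],[0,0,0.15],[0,0,0.15],[0,0,0.15],[0,0,0.15],[0,0,0.15]]'

```text
time_s: 23.15
position: [0.5834, 0.0435, 0.3648]
eef_rot: [0.0, 0.951, 0.31, -0.002]
wrist_force: [0.9, -0.3, -0.0]
width: 0.55
```

Run:
```python
from h import *
s=now()
rows(s,[((.0,.150,.35),-90,0,4),((-.076,.058,.32),-90,0,4)])
for c in("scene","top"):
  loaf(c)
  for n in("grip_handle","teeth"): print(n,[(round(r["score"],2),w2s(np.array(r["at"]))*1000) for r in place_of(c,n)][:2])
```

```text
t 23.15 slicer [ 68.7707 146.6893 364.8028] jaw -58.192367743843185 z [-0.0036 -0.0019 -1.    ] F [ 0.8583 -0.2693 -0.0296] w 0.5495739155091544
[[-1.42, -0.98, 0.38], [-1.54, -0.77, 0.38], [-1.63, -0.55, 0.37], [-1.69, -0.32, 0.37], [-1.9, 2.3, 0.75], [-1.9, 2.3, 0.75], [-1.9, 2.3, 0.75], [-1.9, 2.3, 0.75]]
[[0.0, 0.001, 0.139], [0.0, 0.001, 0.139], [0.0, 0.001, 0.139], [0.0, 0.001, 0.139], [0.0, 0.0, -0.0], [0.0, 0.0, -0.0], [0.0, 0.0, 0.0], [0.0, 0.0, -0.0]]
scene loaf [(0.71, array([46.4212, 53.8308, 41.5   ]))]
860 [array([ 19.5004, 100.3042]), array([  4.4291, 108.0186]), array([ 62.1054, 123.3135])]
grip_handle [(0.75, array([-70.8971,  58.0506, 227.2   ]))]
teeth [(0.8, array([-52.7648,  56.4693, 200.7   ])), (0.33, array([-136.3676,  349.3624,    4.5   ]))]
top loaf [(0.63, array([ 31.6597, 696.3061,   2.2   ])), (0.58, array([202.0776, 360.7984,  -1.2   ]))]
grip_handle []
teeth []
```

Emit:
jog_arm --fingers '[70,70,70,70,70,70,70,70]' --translation '[[-1.4,-1,0.3],[-1.5,-0.8,0.3],[-1.6,-0.6,0.3],[-1.7,-0.3,0.3],[-1.9,2.3,0.7],[-1.9,2.3,0.7],[-1.9,2.3,0.7],[-1.9,2.3,0.7]]' --rot '[[0,0,0.139],[0,0,0.139],[0,0,0.139],[0,0,0.139],[0,0,0],[0,0,0],[0,0,0],[0,0,0]]'

```text
time_s: 24.65
position: [0.4394, -0.0555, 0.317]
eef_rot: [-0.001, 0.999, 0.033, -0.006]
wrist_force: [0.2, -0.7, -0.4]
width: 0.7
```

Run:
```python
from h import *
s=now()
im,d=snapshot("wrist");W=w2s(cloud("wrist",d))
for n in("grip_handle","teeth"): print(n,[(round(r["score"],2),w2s(np.array(r["at"]))*1000) for r in place_of("wrist",n)][:2])
m=(W[...,2]>.215)&(W[...,2]<.255)&(abs(W[...,0]+.072)<.03)&(abs(W[...,1]-.058)<.035)
if m.sum(): print(m.sum(),[np.percentile(W[...,i][m],[1,50,99])*1000 for i in range(3)])
save("w3",im)
rows(s,[((-.072,.058,.241),-90,0,6)])
loaf("scene")
```

```text
t 24.65 slicer [-82.3864  58.905  317.0041] jaw -90.59254463903429 z [-0.0128  0.0006 -0.9999] F [ 0.2163 -0.6898 -0.381 ] w 0.6999927283321236
grip_handle [(0.81, array([-75.0667,  54.6574, 231.5   ])), (0.67, array([50.929 , 56.3959, 45.1   ]))]
teeth [(0.8, array([-52.3346,  55.5339, 199.    ]))]
2198 [array([-81.2203, -64.7775, -48.1977]), array([32.7639, 54.2092, 75.7386]), array([215.2575, 233.0652, 239.5592])]
[[0.19, 0.02, 1.26], [0.19, 0.02, 1.26], [0.18, 0.02, 1.27], [0.18, 0.02, 1.27], [0.18, 0.02, 1.27], [0.18, 0.02, 1.27]]
[[-0.0, 0.002, -0.002], [-0.0, 0.002, -0.002], [-0.0, 0.002, -0.002], [-0.0, 0.002, -0.002], [-0.0, 0.002, -0.002], [-0.0, 0.002, -0.002]]
scene loaf [(0.78, array([46.6414, 56.7224, 43.4   ]))]
873 [array([19.6524, 99.6767]), array([  3.9838, 107.9835]), array([ 60.9309, 123.4865])]
```

View pics/w3.png

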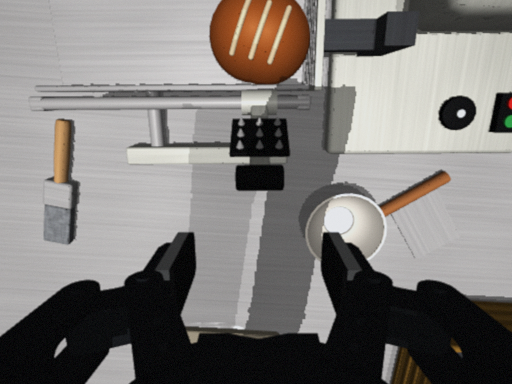

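Emit:
jog_arm --fingers '[70,70,70,70,70,70,70,70]' --translation '[[0.3,0,1.3],[0.3,0,1.3],[0.3,0,1.3],[0.2,0,1.3],[0,0,1.3],[0,0,1.2],[0,0,0],[0,0,0]]' --rot '[[0,0.002,-0.003],[0,0.002,-0.003],[0,0.002,-0.003],[0,0.002,0],[0,0.002,0],[0,0.002,0],[0,0,0],[0,0,0]]'

```text
time_s: 25.95
position: [0.452, -0.0511, 0.2339]
eef_rot: [-0.002, 0.999, 0.04, -0.001]
wrist_force: [0.1, -0.5, 1.0]
width: 0.706
```

Run:
```python
from h import *
s=now()
im,d=snapshot("wrist")
save("w4",im)
```

```text
t 25.95 slicer [-69.4529  62.3719 233.9021] jaw -89.77473715577908 z [-0.0012  0.0032 -1.    ] F [ 0.1221 -0.5066  1.005 ] w 0.7055177529613791
```

View pics/w4.png

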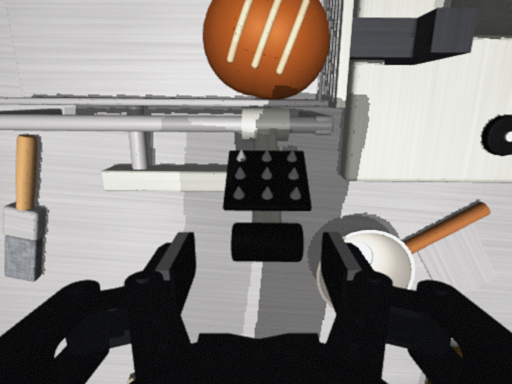

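Run:
```python
from h import *
c=get_calibration("wrist");M=np.array(c["mount"]);K=np.array(c["intrinsics"])
print(M)
def px(p):
    q=np.linalg.inv(M)@np.r_[p,1];u=K@q[:3];return (u[:2]/u[2]).round(0)
for z in(0,.006,.015): print(z,px([0,0,z]),px([0,.018,z]),px([.01,0,z]))
im,d=snapshot("wrist");W=cloud("wrist",d);s=sensors.state()
T=Rq(s["eef_rot"]).inv().apply((W-np.array(s["position"])).reshape(-1,3)).reshape(384,512,3)*1000
for v in(228,235,242,250,257): print(v,T[v,[236,250,267,285,298]])
```

```text
[[ 0.0004 -0.9623 -0.2721  0.0695]
 [ 1.      0.0004  0.0001  0.0004]
 [ 0.     -0.2721  0.9623 -0.1474]
 [ 0.      0.      0.      1.    ]]
0 [257. 242.] [293. 242.] [257. 223.]
0.006 [257. 237.] [292. 237.] [257. 219.]
0.015 [257. 230.] [290. 230.] [257. 213.]
228 [[  7.4905 -10.4875   0.0445]
 [  7.3223  -3.521    0.4517]
 [  7.2622   4.9796   0.6031]
 [  7.4169  13.9516   0.2439]
 [  6.8185  20.6331   1.6739]]
235 [[  5.2154 -10.3051  -3.3303]
 [  5.1256  -3.4489  -3.1225]
 [  5.2753   4.8852  -3.4504]
 [  4.9589  13.7663  -2.7328]
 [  5.1091  20.1193  -3.0637]]
242 [[  2.0227 -10.2865  -4.4944]
 [  1.7943  -3.449   -4.0043]
 [  2.1823   4.873   -4.8191]
 [  1.7099  13.7547  -3.8104]
 [  2.5357  19.9071  -5.5546]]
250 [[ -1.6379 -10.2689  -5.7715]
 [ -1.1004  -3.3993  -6.8363]
 [ -1.6439   4.8788  -5.747 ]
 [ -1.4797  13.6454  -6.0667]
 [ -1.3654  19.9533  -6.289 ]]
257 [[ -6.2714 -10.4607  -4.1641]
 [ -6.2602  -3.4963  -4.1796]
 [ -5.9155   4.9387  -4.8249]
 [ -5.8987  13.8487  -4.8497]
 [ -5.9972  20.3109  -4.6583]]
```

Emit:
jog_arm --fingers '[70,70,70,70,0,0,0,0]' --translation '[[-0.2,0.5,-0.6],[0,0,0],[0,0,0],[0,0,0],[0,0,0],[0,0,0],[0,0,0],[0,0,0]]' --rot '[[0,0,0],[0,0,0],[0,0,0],[0,0,0],[0,0,0],[0,0,0],[0,0,0],[0,0,0]]'

```text
time_s: 27.05
position: [0.4508, -0.0567, 0.2412]
eef_rot: [-0.001, 0.999, 0.04, 0.0]
wrist_force: [-0.0, -0.1, -0.5]
width: 0.0
```

Run:
```python
from h import *
s=now()
```

```text
t 27.05 slicer [-71.1044  56.8766 241.2498] jaw -89.78428205176726 z [ 0.0004  0.0028 -1.    ] F [-0.0423 -0.1343 -0.5407] w 0.0003715017782562488
```

Run:
```python
from h import *
im,d=snapshot("wrist");save("w5",im)
W=cloud("wrist",d);s=sensors.state()
T=Rq(s["eef_rot"]).inv().apply((W-np.array(s["position"])).reshape(-1,3)).reshape(384,512,3)*1000
for v in range(190,300,10): print(v,T[v,[230,257,284]].round(0).tolist(),im[v,257])
for c in("wrist",): print([(round(r["score"],2),w2s(np.array(r["at"]))*1000) for r in place_of(c,"grip_handle")][:2])
```

```text
190 [[22.0, -15.0, 18.0], [22.0, -0.0, 19.0], [22.0, 15.0, 20.0]] [84 82 82]
200 [[17.0, -15.0, 16.0], [17.0, -0.0, 16.0], [17.0, 14.0, 15.0]] [6 5 8]
210 [[-69.0, -36.0, 243.0], [10.0, -0.0, 21.0], [-69.0, 34.0, 242.0]] [84 85 80]
220 [[9.0, -14.0, 8.0], [9.0, -0.0, 7.0], [9.0, 14.0, 8.0]] [ 9 11 12]
230 [[5.0, -14.0, 3.0], [12.0, 0.0, -12.0], [5.0, 14.0, 2.0]] [ 9 11  9]
240 [[8.0, -12.0, -15.0], [12.0, 0.0, -23.0], [8.0, 12.0, -14.0]] [ 9 11 11]
250 [[8.0, -11.0, -24.0], [12.0, 0.0, -32.0], [8.0, 12.0, -24.0]] [ 9 11 12]
260 [[8.0, -11.0, -34.0], [12.0, 0.0, -40.0], [7.0, 11.0, -33.0]] [15 14 14]
270 [[14.0, -9.0, -52.0], [8.0, 0.0, -42.0], [15.0, 9.0, -53.0]] [17 16 18]
280 [[13.0, -9.0, -56.0], [4.0, 0.0, -42.0], [13.0, 9.0, -56.0]] [15 14 17]
290 [[12.0, -8.0, -61.0], [0.0, 0.0, -42.0], [13.0, 9.0, -61.0]] [ 9  8 12]
[(0.93, array([-71.839 ,  56.2168, 231.9   ]))]
```

View pics/w5.png

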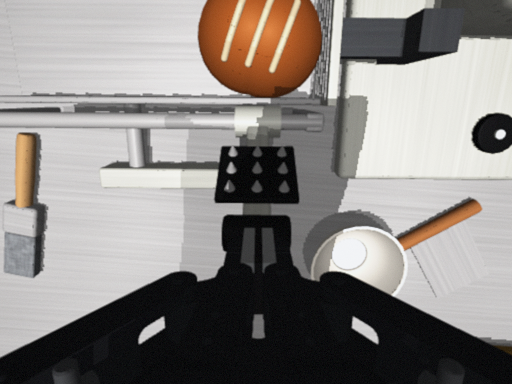

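Emit:
jog_arm --fingers '[70,70,70,70,70,70,70,70]' --translation '[[0,0,0],[0,0,0],[0,0,0],[0,0,0],[0,0,0],[0,0,0],[0,0,0],[0,0,0]]' --rot '[[0,0,0],[0,0,0],[0,0,0],[0,0,0],[0,0,0],[0,0,0],[0,0,0],[0,0,0]]'

```text
time_s: 28.15
position: [0.4508, -0.0567, 0.2413]
eef_rot: [-0.001, 0.999, 0.04, 0.0]
wrist_force: [0.1, 0.5, 0.2]
width: 0.7
```

Run:
```python
from h import *
now()
im,d=snapshot("wrist")
W=cloud("wrist",d);s=sensors.state()
T=Rq(s["eef_rot"]).inv().apply((W-np.array(s["position"])).reshape(-1,3)).reshape(384,512,3)*1000
x,y,z=T[...,0],T[...,1],T[...,2]
m=(abs(y)>22)&(abs(y)<60)&(abs(x)<40)&(z<60)
print(m.sum())
for lo in range(-70,40,8):
    k=m&(z>=lo)&(z<lo+8)
    for sgn in(1,-1):
        kk=k&(y*sgn>0)
        if kk.sum(): print(lo,sgn,kk.sum(),"y",np.percentile(y[kk],[2,98]).round(0),"x",np.percentile(x[kk],[2,98]).round(0))
for r in range(220,300,8): print(r,[T[r,c].round(0).tolist() for c in(180,190,325,335)],d[r,190].round(3))
```

```text
t 28.15 slicer [-71.098   56.8574 241.2693] jaw -89.7850327540345 z [ 0.0004  0.0027 -1.    ] F [0.1498 0.5156 0.1632] w 0.7002848205649813
29492
-70 1 4040 y [31. 59.] x [-10.  14.]
-70 -1 4118 y [-59. -31.] x [-10.  13.]
-62 1 1429 y [30. 58.] x [-6. 14.]
-62 -1 1468 y [-58. -29.] x [-5. 14.]
-54 1 545 y [30. 52.] x [ 1. 14.]
-54 -1 548 y [-50. -29.] x [ 1. 14.]
-46 1 530 y [30. 42.] x [-9. 12.]
-46 -1 515 y [-42. -29.] x [-9. 12.]
-38 1 516 y [30. 43.] x [-9. 12.]
-38 -1 528 y [-43. -29.] x [-9. 12.]
-30 1 438 y [30. 43.] x [-9. 12.]
-30 -1 440 y [-43. -29.] x [-9. 12.]
-22 1 340 y [30. 43.] x [-9. 12.]
-22 -1 341 y [-42. -29.] x [-9. 12.]
-14 1 81 y [30. 31.] x [-10.  11.]
-14 -1 77 y [-30. -29.] x [-9. 11.]
10 1 2 y [22. 22.] x [19. 19.]
10 -1 24 y [-23. -22.] x [16. 20.]
18 1 4 y [22. 22.] x [19. 22.]
18 -1 30 y [-24. -22.] x [18. 24.]
26 1 3 y [22. 22.] x [25. 26.]
26 -1 30 y [-24. -22.] x [24. 29.]
34 1 8 y [22. 22.] x [28. 33.]
34 -1 25 y [-23. -22.] x [29. 34.]
220 [[-83.0, -102.0, 243.0], [-83.0, -88.0, 242.0], [-83.0, 88.0, 242.0], [-83.0, 101.0, 241.0]] 0.417
228 [[-94.0
[... 156 characters left out ...]
.0], [11.0, 34.0, -18.0]] 0.141
244 [[12.0, -32.0, -27.0], [7.0, -30.0, -18.0], [8.0, 30.0, -19.0], [12.0, 32.0, -27.0]] 0.142
252 [[11.0, -30.0, -33.0], [5.0, -29.0, -20.0], [4.0, 30.0, -19.0], [12.0, 31.0, -34.0]] 0.14
260 [[9.0, -30.0, -36.0], [1.0, -29.0, -21.0], [1.0, 30.0, -21.0], [10.0, 30.0, -37.0]] 0.14
268 [[7.0, -30.0, -38.0], [-3.0, -30.0, -21.0], [-2.0, 30.0, -22.0], [7.0, 30.0, -37.0]] 0.142
276 [[3.0, -30.0, -38.0], [-6.0, -30.0, -21.0], [-6.0, 30.0, -23.0], [4.0, 30.0, -38.0]] 0.142
284 [[1.0, -30.0, -39.0], [-9.0, -30.0, -23.0], [-10.0, 30.0, -22.0], [0.0, 30.0, -38.0]] 0.141
292 [[-3.0, -30.0, -40.0], [-191.0, -95.0, 243.0], [-163.0, 84.0, 201.0], [-2.0, 30.0, -40.0]] 0.446
```

Emit:
jog_arm --fingers '[70,70,70,70,0,0,0,0]' --translation '[[0,0,1],[0,0,1],[0,0,1],[0,0,0],[0,0,0],[0,0,0],[0,0,0],[0,0,0]]' --rot '[[0,0,0],[0,0,0],[0,0,0],[0,0,0],[0,0,0],[0,0,0],[0,0,0],[0,0,0]]'

```text
time_s: 29.2
position: [0.4504, -0.0556, 0.2089]
eef_rot: [-0.002, 0.999, 0.04, -0.0]
wrist_force: [-0.5, 0.9, -1.0]
width: 0.408
```

Run:
```python
from h import *
s=now()
```

```text
t 29.2 slicer [-71.4275  57.9776 208.9054] jaw -89.74783735914711 z [-0.0007  0.0039 -1.    ] F [-0.4562  0.9037 -1.019 ] w 0.40754256598937527
```

```bash
cat >> h.py <<'E'
C=np.array([-.9,-22.0])
def arc(ths):
    s=now();p=w2s(s[0])*1000;h=np.array([p[0],p[2]])-C-np.array([-18,140])
    print("theta",np.degrees(np.arctan2(h[0],h[1])),"r",np.hypot(*h))
    rows(s,[((( -18+105*np.sin(np.radians(t))+C[0])/1000,.058,(140+105*np.cos(np.radians(t))+C[1])/1000),-90,0,1) for t in ths])
E
python3 - <<'E'
from h import *
arc([-27,-22,-17,-11,-5,1,7,12])
E
```

```text
t 29.2 slicer [-71.4275  57.9776 208.9054] jaw -89.74783735914711 z [-0.0007  0.0039 -1.    ] F [-0.4562  0.9037 -1.019 ] w 0.40754256598937527
theta -30.020433572068633 r 104.99010407368158
[[0.49, -0.0, -0.27], [0.83, 0.0, -0.38], [0.86, 0.0, -0.31], [1.07, 0.0, -0.27], [1.09, 0.0, -0.15], [1.1, -0.0, -0.04], [1.1, 0.0, 0.08], [0.9, 0.0, 0.15]]
[[-0.004, 0.0, 0.004], [0.0, -0.0, -0.0], [0.0, 0.0, 0.0], [0.0, 0.0, -0.0], [-0.0, 0.0, 0.0], [0.0, 0.0, 0.0], [0.0, 0.0, 0.0], [0.0, -0.0, -0.0]]
```

Emit:
jog_arm --fingers '[0,0,0,0,0,0,0,0]' --translation '[[0.5,0,-0.3],[0.8,0,-0.4],[0.9,0,-0.3],[1.1,0,-0.3],[1.1,0,-0.1],[1.1,0,0],[0.9,0,0.1],[0,0,0]]' --rot '[[0,0,0],[0,0,0],[0,0,0],[0,0,0],[0,0,0],[0,0,0],[0,0,0],[0,0,0]]'

```text
time_s: 30.2
position: [0.508, -0.0514, 0.2199]
eef_rot: [-0.003, 0.999, 0.039, -0.015]
wrist_force: [-6.7, -0.1, -1.3]
width: 0.41
```

Run:
```python
from h import *
arc([8,13,19,25,31,37,43,47])
```

```text
t 30.2 slicer [-13.6161  57.8111 219.8512] jaw -89.93163161798124 z [-0.0299  0.0039 -0.9995] F [-6.7213 -0.0578 -1.2696] w 0.4101504798687026
theta 2.969769640505054 r 101.98815552566698
[[0.93, -0.02, -0.24], [0.9, 0.0, 0.17], [1.06, -0.0, 0.3], [1.02, 0.0, 0.41], [0.97, -0.0, 0.52], [0.91, -0.0, 0.61], [0.84, 0.0, 0.71], [0.52, 0.0, 0.52]]
[[-0.006, 0.03, 0.001], [0.0, -0.0, 0.0], [-0.0, -0.0, 0.0], [-0.0, 0.0, 0.0], [0.0, 0.0, -0.0], [0.0, 0.0, 0.0], [0.0, 0.0, -0.0], [-0.0, 0.0, 0.0]]
```

Emit:
jog_arm --fingers '[0,0,0,0,0,0,0,0]' --translation '[[0.9,0,-0.3],[0.9,0,0.1],[1.1,0,0.3],[1,0,0.4],[1,0,0.5],[0.9,0,0.6],[0.8,0,0.7],[0,0,0]]' --rot '[[0,0.01,0],[0,0.01,0],[0,0.01,0],[0,0,0],[0,0,0],[0,0,0],[0,0,0],[0,0,0]]'

```text
time_s: 31.2
position: [0.5684, -0.0471, 0.1924]
eef_rot: [-0.004, 0.999, 0.037, -0.014]
wrist_force: [-4.5, 2.0, -2.6]
width: 0.408
```

Run:
```python
from h import *
arc([43,48,53,57,61,65,69,72])
im,d=snapshot("scene")
for n in("grip_handle","teeth"): print(n,[(round(r["score"],2),w2s(np.array(r["at"]))*1000) for r in place_of("scene",n)][:2])
```

```text
t 31.2 slicer [ 46.888   57.519  192.4202] jaw -90.17312796343269 z [-0.0274  0.0067 -0.9996] F [-4.5154  1.9724 -2.6287] w 0.4083564799335398
theta 41.47689310289243 r 99.32990057201698
[[0.58, -0.05, -0.25], [0.64, -0.0, 0.65], [0.58, 0.0, 0.71], [0.42, 0.0, 0.6], [0.38, -0.0, 0.63], [0.33, 0.0, 0.65], [0.29, -0.0, 0.67], [0.18, 0.0, 0.52]]
[[-0.009, 0.027, -0.003], [0.0, 0.0, 0.0], [0.0, 0.0, 0.0], [0.0, 0.0, 0.0], [0.0, 0.0, 0.0], [0.0, 0.0, 0.0], [0.0, -0.0, 0.0], [0.0, -0.0, 0.0]]
grip_handle [(0.68, array([ 53.153 ,  56.6277, 213.    ]))]
teeth []
```

```bash
sed -i 's/^C=.*/C=np.array([-5,-25.0])/' h.py
python3 - <<'E'
from h import *
arc([47,52,56,60,64,68,72])
E
```

```text
t 31.35 slicer [ 46.4912  57.5187 192.8162] jaw -90.17203459246495 z [-0.0266  0.0064 -0.9996] F [-1.8944  1.5219 -1.7647] w 0.4060663683388101
theta 41.765404043170385 r 104.32825843755822
[[0.75, -0.05, 0.6], [0.59, 0.0, 0.7], [0.43, -0.0, 0.59], [0.39, 0.0, 0.62], [0.34, -0.0, 0.65], [0.3, 0.0, 0.67], [0.25, 0.0, 0.69]]
[[-0.008, 0.026, -0.003], [0.0, 0.0, 0.0], [0.0, 0.0, 0.0], [-0.0, -0.0, 0.0], [-0.0, -0.0, -0.0], [0.0, -0.0, -0.0], [0.0, 0.0, 0.0]]
```

Emit:
jog_arm --fingers '[0,0,0,0,0,0,0,0]' --translation '[[0.75,0,0.5],[0.6,0,0.6],[0.45,0,0.6],[0.4,0,0.6],[0.35,0,0.6],[0.3,0,0.7],[0.25,0,0.7],[0,0,0]]' --rot '[[0,0.01,0],[0,0.01,0],[0,0.006,0],[0,0,0],[0,0,0],[0,0,0],[0,0,0],[0,0,0]]'

```text
time_s: 32.35
position: [0.6008, -0.0448, 0.1501]
eef_rot: [-0.003, 0.999, 0.036, 0.002]
wrist_force: [-4.0, 0.9, 5.3]
width: 0.406
```

Run:
```python
from h import *
arc([70,73,76,78,80])
im,d=snapshot("scene")
for n in("grip_handle","teeth","loaf"): print(n,[(round(r["score"],2),w2s(np.array(r["at"]))*1000) for r in place_of("scene",n)][:2])
```

```text
t 32.35 slicer [ 79.4191  57.3099 150.0897] jaw -90.19559918796641 z [ 0.0032  0.0068 -1.    ] F [-4.0442  0.8782  5.273 ] w 0.4061763573764758
theta 71.0880763026997 r 108.26336627521938
[[-0.38, -0.07, -0.08], [0.17, 0.0, 0.52], [0.15, -0.0, 0.53], [0.08, 0.0, 0.36], [0.07, -0.0, 0.36]]
[[-0.007, -0.004, -0.003], [-0.0, 0.0, -0.0], [0.0, 0.0, 0.0], [0.0, 0.0, 0.0], [0.0, 0.0, 0.0]]
grip_handle [(0.42, array([ 82.1548,  52.915 , 168.2   ]))]
teeth [(0.46, array([ 45.4449,  56.8135, 160.8   ]))]
loaf [(0.81, array([48.9206, 55.0445, 42.4   ]))]
```

Emit:
jog_arm --fingers '[0,0,0,0,0,0,0,0]' --translation '[[-0.2,0,0.2],[0,0,0.4],[0.1,0,0.4],[0.1,0,0.4],[0,0,0.4],[0,0,0],[0,0,0],[0,0,0]]' --rot '[[0,0,0],[0,0,0],[0,0,0],[0,0,0],[0,0,0],[0,0,0],[0,0,0],[0,0,0]]'

```text
time_s: 33.55
position: [0.6056, -0.0445, 0.1353]
eef_rot: [-0.003, 0.999, 0.036, 0.008]
wrist_force: [-0.9, 0.3, 5.0]
width: 0.403
```

```bash
sed -i 's/^C=.*/C=np.array([-3,-20.6])/' h.py
python3 - <<'E'
from h import *
im,d=snapshot("scene")
for n in("grip_handle","teeth","loaf"): print(n,[(round(r["score"],2),w2s(np.array(r["at"]))*1000) for r in place_of("scene",n)][:2])
arc([84,87,90])
save("sc6",cv2.resize(im[150:270,170:310],(700,600),interpolation=cv2.INTER_CUBIC))
im,d=snapshot("wrist");save("w6",im)
W=cloud("wrist",d);s=sensors.state()
T=w2s(W)*1000
m=(abs(T[...,0]-80)<45)&(abs(T[...,1]-58)<20)&(T[...,2]>100)&(T[...,2]<190)
for x0 in range(-10,120,8):
    k=m&(abs(T[...,0]-x0)<4)&(abs(T[...,1]-58)<7)
    if k.sum(): print(x0,np.percentile(T[...,2][k],[5,50,95]),k.sum())
E
```

```text
grip_handle [(0.61, array([ 85.3901,  54.5741, 150.7   ])), (0.2, array([-58.899 , 571.2209,   4.2   ]))]
teeth [(0.74, array([-197.649 ,  -66.8862,    2.4   ])), (0.58, array([ 50.6298,  56.4187, 146.2   ]))]
loaf [(0.84, array([45.6539, 54.2904, 40.9   ]))]
t 33.75 slicer [ 84.1921  57.2371 135.284 ] jaw -90.18838764598704 z [ 0.015   0.0065 -0.9999] F [-2.4017  1.0903  3.779 ] w 0.40818126197807825
theta 81.41322199027479 r 106.38461103161008
[[-0.08, -0.07, 0.49], [0.04, -0.0, 0.55], [0.01, 0.0, 0.55]]
[[-0.005, -0.015, -0.003], [0.0, 0.0, 0.0], [0.0, 0.0, 0.0]]
38 [150.2838 151.199  151.9252] 46
46 [151.0631 151.9529 153.0096] 347
54 [152.028  152.9896 154.0488] 383
62 [153.1291 154.2079 155.1306] 409
70 [154.2466 155.2496 156.3397] 432
78 [109.6322 156.5455 162.429 ] 395
86 [102.6758 162.2544 163.8041] 986
94 [101.4276 159.0125 162.5764] 829
```

View pics/sc6.png

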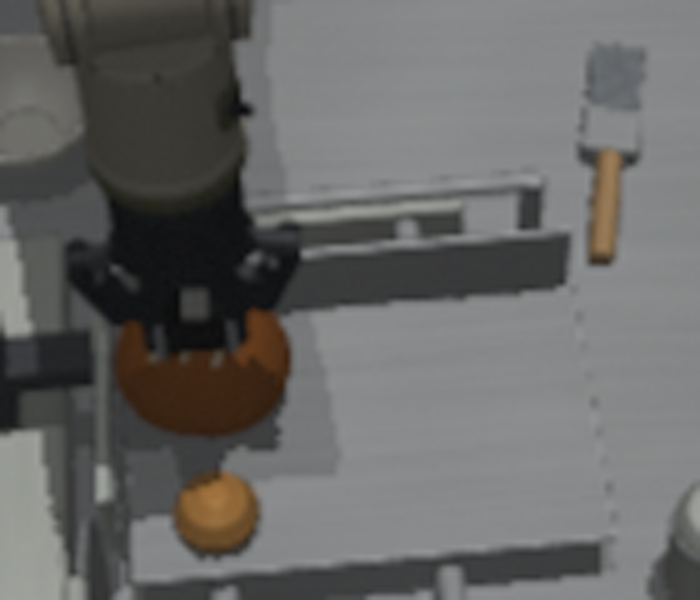

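Emit:
jog_arm --fingers '[0,0,0,0,0,0,0,0]' --translation '[[0,0,0.25],[0,0,0.25],[0,0,0.25],[0,0,0.2],[0,0,0],[0,0,0],[0,0,0],[0,0,0]]' --rot '[[0,-0.005,0],[0,-0.005,0],[0,-0.005,0],[0,0,0],[0,0,0],[0,0,0],[0,0,0],[0,0,0]]'

```text
time_s: 34.8
position: [0.6071, -0.0444, 0.1258]
eef_rot: [-0.003, 0.999, 0.036, 0.001]
wrist_force: [1.1, 0.0, 4.5]
width: 0.405
```

```bash
cat >> h.py <<'E'
def hz():
    now();im,d=snapshot("wrist");T=w2s(cloud("wrist",d))*1000
    a=[]
    for x0 in range(38,104,8):
        k=(abs(T[...,0]-x0)<4)&(abs(T[...,1]-58)<7)&(T[...,2]>125)&(T[...,2]<190)
        if k.sum()>20: print(x0,np.percentile(T[...,2][k],[50,97]).round(1),end="; "); a.append((x0,np.median(T[...,2][k])))
    a=np.array([r for r in a if r[0]<76]); print("\nslope deg",np.degrees(np.arctan(np.polyfit(a[:,0],a[:,1],1)[0])) if len(a)>1 else None)
    return im
E
python3 - <<'E'
from h import *
hz()
E
```

```text
t 34.8 slicer [ 85.6695  57.2954 125.8465] jaw -90.19895678217635 z [ 0.002   0.0057 -1.    ] F [1.09   0.0128 4.5086] w 0.4054630686634134
46 [146.1 147.2]; 54 [146.5 147.5]; 62 [146.8 147.9]; 70 [147.2 148.2]; 78 [148.  152.6]; 86 [153.5 154.8]; 94 [150.3 153.7]; 
slope deg 2.719624470645819
```

Emit:
jog_arm --fingers '[0,0,0,0,0,0,0,0]' --translation '[[0,0,0.15],[0,0,0.15],[0,0,0],[0,0,0],[0,0,0],[0,0,0],[0,0,0],[0,0,0]]' --rot '[[0,0,0],[0,0,0],[0,0,0],[0,0,0],[0,0,0],[0,0,0],[0,0,0],[0,0,0]]'

```text
time_s: 35.85
position: [0.6075, -0.0444, 0.1229]
eef_rot: [-0.003, 0.999, 0.036, 0.002]
wrist_force: [1.5, 1.1, 4.9]
width: 0.406
```

Run:
```python
from h import *
hz()
```

```text
t 35.85 slicer [ 86.0918  57.2713 122.9035] jaw -90.23804471830866 z [ 0.003   0.0058 -1.    ] F [1.486  1.1305 4.9373] w 0.40641966311567684
46 [144.2 145.3]; 54 [144.4 145.4]; 62 [144.6 145.6]; 70 [144.7 145.8]; 78 [145.2 149.5]; 86 [150.6 151.8]; 94 [147.3 150.8]; 
slope deg 1.1495480123690864
```

Emit:
jog_arm --fingers '[0,0,0,0,0,0,0,0]' --translation '[[0,0,0.1],[0,0,0],[0,0,0.1],[0,0,0],[0,0,0],[0,0,0],[0,0,0],[0,0,0]]' --rot '[[0,0,0],[0,0,0],[0,0,0],[0,0,0],[0,0,0],[0,0,0],[0,0,0],[0,0,0]]'

```text
time_s: 36.9
position: [0.6076, -0.0444, 0.1211]
eef_rot: [-0.003, 0.999, 0.036, 0.002]
wrist_force: [1.2, 1.6, 4.7]
width: 0.406
```

Run:
```python
from h import *
hz()
```

```text
t 36.9 slicer [ 86.1705  57.2626 121.1267] jaw -90.25021714252046 z [ 0.0032  0.0057 -1.    ] F [1.1698 1.6151 4.7431] w 0.40553194126918746
46 [143. 144.]; 54 [143.1 144.2]; 62 [143.3 144.3]; 70 [143.3 144.4]; 78 [143.8 147.9]; 86 [148.8 150.2]; 94 [145.6 149. ]; 
slope deg 0.7602522263546838
```

Emit:
jog_arm --fingers '[0,0,0,0,0,0,0,0]' --translation '[[0,0,0.1],[0,0,0.1],[0,0,0],[0,0,0],[0,0,0],[0,0,0],[0,0,0],[0,0,0]]' --rot '[[0,0,0],[0,0,0],[0,0,0],[0,0,0],[0,0,0],[0,0,0],[0,0,0],[0,0,0]]'

```text
time_s: 37.95
position: [0.6077, -0.0444, 0.1205]
eef_rot: [-0.003, 0.999, 0.036, 0.002]
wrist_force: [0.8, 1.4, 5.1]
width: 0.408
```

Run:
```python
from h import *
hz()
```

```text
t 37.95 slicer [ 86.2877  57.2623 120.4678] jaw -90.24975120021543 z [ 0.0037  0.0052 -1.    ] F [0.807  1.4299 5.0891] w 0.4079025416105693
46 [142.6 143.4]; 54 [142.8 143.8]; 62 [142.8 143.9]; 70 [142.7 143.8]; 78 [143.2 147.2]; 86 [148.2 149.4]; 94 [145.  148.4]; 
slope deg 0.244408227050181
```

Emit:
jog_arm --fingers '[0,0,0,0,0,0,0,0]' --translation '[[0,0,0],[0,0,0],[0,0,0],[0,0,0],[0,0,0],[0,0,0],[0,0,0.1],[0,0,0.1]]' --rot '[[0,0,0],[0,0,0],[0,0,0],[0,0,0],[0,0,0],[0,0,0],[0,0,0],[0,0,0]]'

```text
time_s: 39.0
position: [0.6077, -0.0444, 0.1202]
eef_rot: [-0.002, 0.999, 0.036, 0.002]
wrist_force: [-4.7, 0.6, 15.4]
width: 0.409
```

Run:
```python
from h import *
hz();now()
```

```text
t 39.0 slicer [ 86.3339  57.232  120.153 ] jaw -90.2599145332622 z [ 0.0038  0.0046 -1.    ] F [-4.6766  0.5803 15.3537] w 0.4091105109185116
46 [142.5 143.4]; 54 [142.5 143.6]; 62 [142.5 143.5]; 70 [142.5 143.6]; 78 [142.9 146.9]; 86 [147.9 149.2]; 94 [144.7 148. ]; 
slope deg 0.08811403250387735
t 39.05 slicer [ 86.3162  57.2317 120.1585] jaw -90.25930632750475 z [ 0.0038  0.0046 -1.    ] F [-4.2239  1.2726 14.1114] w 0.4077455314533409
```

Emit:
jog_arm --fingers '[0,0,65,65,65,65,65,65]' --translation '[[0,0,-0.05],[0,0,0],[0,0,0],[0,0,0],[0,0,0],[0,0,0],[0,0,-0.5],[0,0,-1]]' --rot '[[0,0,0],[0,0,0],[0,0,0],[0,0,0],[0,0,0],[0,0,0],[0,0,0],[0,0,0]]'

```text
time_s: 40.05
position: [0.606, -0.0452, 0.134]
eef_rot: [-0.002, 0.999, 0.036, -0.0]
wrist_force: [0.6, 0.5, -0.2]
width: 0.647
```

Run:
```python
from h import *
hz()
```

```text
t 40.05 slicer [ 84.5628  56.5399 133.9767] jaw -90.27920049967929 z [-0.0006  0.0043 -1.    ] F [ 0.6299  0.4609 -0.243 ] w 0.6469119332514408
38 [144.5 145.6]; 46 [144.5 145.6]; 54 [144.4 145.6]; 62 [144.5 145.5]; 70 [144.5 145.6]; 78 [144.7 147.8]; 86 [149.9 151.2]; 94 [147.2 150.3]; 
slope deg -0.014330474924016184
```

Released; the arm stayed level (did not follow upward). Retreat up and check.

Emit:
jog_arm --fingers '[65,65,65,65,65,65,65,65]' --translation '[[0,0,-2],[0,0,-3],[0,0,-4],[0,0,-5],[0,0,-5],[0,0,-5],[0,0,-2],[0,0,0]]' --rot '[[0,0,0],[0,0,0],[0,0,0],[0,0,0],[0,0,0],[0,0,0],[0,0,0],[0,0,0]]'

```text
time_s: 41.1
position: [0.6056, -0.0456, 0.4089]
eef_rot: [-0.002, 0.999, 0.036, 0.004]
wrist_force: [0.2, -0.7, -0.2]
width: 0.648
```

Run:
```python
from h import *
im=hz();save("w7",im)
for c in("wrist","scene"):
  if c=="scene": loaf(c)
  for n in("loaf","grip_handle","teeth","bun"): print(c,n,[(round(r["score"],2),w2s(np.array(r["at"]))*1000) for r in place_of(c,n)][:1])
```

```text
t 41.1 slicer [ 84.1014  56.2158 408.8871] jaw -90.23151841309587 z [ 0.0075  0.004  -1.    ] F [ 0.1738 -0.6882 -0.2169] w 0.648112095818777
38 [141.6 143.2]; 46 [141.7 143.4]; 54 [141.7 143.3]; 62 [141.6 142.7]; 70 [141.8 143.1]; 78 [142.9 146.1]; 86 [147.2 148.7]; 94 [144.6 147.4]; 
slope deg 0.20254985762040556
wrist loaf [(0.66, array([55.1386, 57.68  , 43.    ]))]
wrist grip_handle [(0.8, array([ 82.0217,  56.4353, 139.9   ]))]
wrist teeth [(0.78, array([ 51.4199,  56.2582, 140.6   ]))]
wrist bun [(0.86, array([154.2259,  53.7453,  48.7   ]))]
scene loaf [(0.86, array([49.4419, 55.3057, 42.3   ]))]
634 [array([24.9308, 99.8463]), array([  4.6968, 109.0666]), array([ 59.6803, 119.9915])]
scene loaf [(0.86, array([49.4419, 55.3057, 42.3   ]))]
scene grip_handle [(0.71, array([ 85.5258,  57.6728, 134.7   ]))]
scene teeth [(0.5, array([ 50.2148,  57.5535, 142.4   ]))]
scene bun [(0.71, array([151.2088,  57.5854,  47.6   ]))]
```

View pics/w7.png

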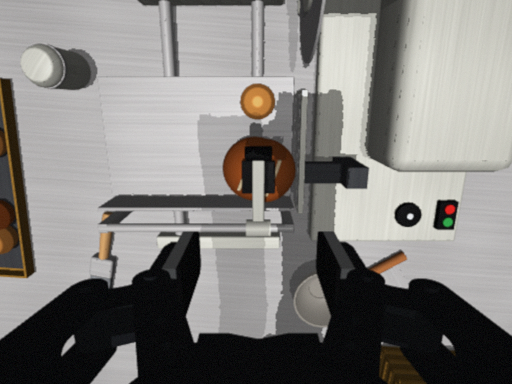

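Run:
```python
from h import *
im,d=snapshot("wrist");T=w2s(cloud("wrist",d))*1000;m=regions_of("wrist","loaf")[0]["region"]
x,y,z=T[...,0],T[...,1],T[...,2]
print([np.nanpercentile(T[...,i][m],[.3,1,50,99,99.7]).round(1) for i in range(3)])
im=im.astype(int);br=(im[...,0]-im[...,2]>50)&(z>50)&(z<125)&(x<115)
print(br.sum(),[np.percentile(T[...,i][br],[.2,1,50,99,99.8]).round(1) for i in range(3)])
k=br&(z<85);print([np.percentile(T[...,i][k],[.5,99.5]).round(1) for i in range(3)])
g=(abs(z-113)<5)&(x>10)&(x<160)&(abs(y)<20);print("gauge top y",np.percentile(y[g],[2,50,98]))
w=(abs(z-106)<4)&(abs(x)<15)&(y>110)&(y<290);print("wall top x",np.percentile(x[w],[2,50,98]))
```

```text
[array([  9. ,  12.2,  64.3, 100.3, 101.2]), array([  1.9,   4.1,  47.9, 109.3, 111.8]), array([ 43.9,  71.2, 100.9, 138.6, 146. ])]
1546 [array([-362.1, -346.8,   54. ,   95.4,   97.9]), array([-197. , -191.7,   77.8,  107.3,  279.9]), array([ 65.3,  67.2, 104.6, 117.5, 119.9])]
[array([-367.8,   98.5]), array([-193.8,  103.4]), array([57.4, 84.7])]
gauge top y [-8.3905 -4.0181 19.3496]
wall top x [-10.2024  -1.5177   1.1447]
```

Run:
```python
from workcell import robot
print(robot.sign_off())
```

```text
the job is handed in; nothing more can be done
None
```

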